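# Draw the glass crate forward with the pull hook

### The arm

A 6-joint arm with a two-finger parallel gripper is mounted at the origin on the work surface. World frame = base frame: x ahead of the robot, y to its left, z up, the work surface at z = 0. Lengths are in m, angles in rad, forces in N, time in s.
With the tool pointing down it reaches from about 0.225 to 0.875 m from the base axis. Payload 3.4 kg.
Tool frame: the origin (TCP) lies between the finger pads; the fingertips stand 11 mm ahead of it and the grasp point (between the pads) lies 8 mm behind it; z points along the fingers, y is the direction in which the jaws open and shut (so a half turn about z gives the same grasp; the last joint's range is limited). The gripper opens to 85 mm and grips with 20 to 120 N. Pads are 22 mm wide; open, the fingers measure 114 mm over their backs; the gripper's body (76 mm by 85 mm) begins 54 mm behind the grasp point. The pads swing forward as they close: fully open they stand 13 mm farther back than shut.
Start: joints at [-1.436, 0.276, 1.505, -0, 1.361, -0.121], TCP at [0.145, -0.556, 0.242] pointing down, gripper open.
Joint ranges: [-2.89, 2.89], [-0.75, 2.08], [0.22, 2.7], [-1.18, 4.32], [0.11, 2.71], [-2.7, 2.7]. Speed limits (rad/s): [2.57, 2.57, 3.14, 3.14, 3.14, 3.14].

### API

Orientations are given as a unit quaternion [w, x, y, z].
In Python, from rig import manip gives the robot as it stands. The module is installed in compiled form; this text tells all that it offers.
- The arm moves only by the tool move_arm, never from a script. Its argument "series" is a list that holds one entry, the list of rows, each a list of 7 numbers: the shift along the world's x, y, z in m, then the turn, a rotation vector about the world's x, y, z in rad, then the finger opening in m, from 0 to 0.0854. A call has 1 to 20 rows; each row shifts and turns the commanded pose from where the row before left it; what a row does not reach is not made up. A row lasts 1/12 s, in which the tool goes at most 41.7 mm and 7.16 degrees, less where a joint would pass 70% of its speed; a pose out of reach is approached as far as the arm can. A call with a gripper value outside its range is refused whole. The fingers move at their own pace and stop on an object; "newtons" is the grip in N (left out, the last holds). Time passes only in rows, so rows that do not move let the fingers close. It gives the time, the measured TCP pose, the force and the opening at its end, in the units of the state.
- manip.get_state(): the state, without advancing time (a new reading comes with each control period).
- manip.get_image(name): name is "side" or "top"; returns a dict with "color" (384x512x3 uint8, red, green, blue), "fx", "fy", "cx", "cy" (pixels), "k1" (the pictures are not rectified: a ray, as slopes to the right and down, at radius r is drawn at 1 + k1 r^2 times it, then the intrinsics apply), "R" (3x3) and "t" (3): a world point X has camera coordinates R X + t. Camera axes: x right, y down, z forward; pixel columns grow to the right and rows downward; lengths in m; the calibration is good to about 2 mm. A picture is of the moment at which its call begins. There is no depth.
- manip.sign_off(): hands the job in, once; it reports no verdict.
The state is a dict: "clock": time; "qpos": joint angles; "qd": joint speeds; "effort": joint torques, N m; "position": TCP position; "ee_rot": TCP orientation; "contact_force": force on the tool from outside, world axes, zero at the start; "moment": the same for the moment, N m; "width": finger opening in m.
Only numpy, scipy, OpenCV 4.12 (cv2) and the standard library are available. Lean on these libraries where they do the work, as an engineer would, in place of code of your own. Each camera call takes 0.05 s, during which the arm holds its last target.

### The job

The crate of soju glasses has been pushed deep under the wire shelf, out of hand's reach: take the pull hook, drop its blade behind the crate's front lip and gently drag the crate forward, without touching it by hand, until its front is square and fully home against the rubber buffer on the low front rail. Hold a light pull on it there for a moment so that it really seats, without straining the rail. Then unhook and stand the hook upright on the bar clear of the shelf, with the glasses still upright in the crate and everything else left where it was.

Things in the scene. Friction and masses are not known exactly. Their poses are not given: they have to be found in the camera images.
- shelf: Fixed wire shelf: grey base plate 270 deep x 250 wide x 6 mm; roof of steel wires (27 mm apart, undersides 154 mm up, stock on its rear) on 4 corner legs (x 60, 260, y +-135). Open all round. Origin: bar level, mid-width, at the rail's crate-side face; x points into the shelf, z up. Roof covers x 56-264, so the first 56 mm behind the rail are open from above. The gripper does not fit under it.
- rail: Steel front rail of the shelf, 250 long, 12 thick, 22 mm high; origin and axes as the shelf, crate-side face at x = 0. Through it a black rubber buffer strip, 200 long, sticks out to the crate by 3 to 18 mm (differs each time, not measured, stays put): the crate's front must meet it. Over 25 N on it breaks the rail; a steady 5 to 15 N beyond the sliding drag for 0.5 s seats the crate.
- crate: Loose open plywood crate 140 deep (x) x 170 wide (y) x 50 high, walls and floor 5 mm, about 0.5 kg. Origin: centre of underside; -x is its front. Stands on the base plate (6 mm up), 70-98 mm behind the rail, a little crooked. Front wall x -70 to -65, then an empty pocket to x -20, 160 wide, then a divider 42 high; glasses stand behind it. Slides with 1 to 5 N.
- crate_lip (a point): Middle of the crate's front lip: top centre of the 5 mm thick front wall, 50 mm above the crate's underside; axes as the crate.
- crate_left (a point): Left (+y) lower end of the crate's front face, 10 mm above its underside.
- crate_right (a point): Right (-y) lower end of the crate's front face, 10 mm above its underside.
- hook: Loose pull hook, 0.16 kg, standing on the bar. Origin: bar level below mid-handle; x along the shaft to the blade, z up. Wooden handle 100 long x 18 wide (y) x 22 high, axis at z 42: grip it across y from above. Steel shaft 10 thick on that axis to x 155. Flat blade at its end, x 152.5-157.5, 40 wide, from z 47 down to 0. Rubber foot 44 wide under the handle (x -49 to -39) down to z 0.
- hook_blade (a point): Middle of the blade's lower edge, on its pulling face (the side towards the handle): 152.5 mm ahead of the hook's origin, z 0; axes as the hook.
- crate_glass_a: Soju glass, clear, 50 mm across the rim, 38 mm at the foot, 62 mm tall. Origin: centre of its underside, z up. Stands loose in the crate's left rear compartment.
- crate_glass_b: Soju glass, clear, 50 mm across the rim, 38 mm at the foot, 62 mm tall. Origin: centre of its underside, z up. Stands loose in the crate's right rear compartment.
- glass_a: Soju glass, clear, 50 mm across the rim, 38 mm at the foot, 62 mm tall. Origin: centre of its underside, z up. Bystander on the black turntable (disc 300 mm across, 20 mm high, left of the shelf).
- glass_b: Soju glass, clear, 50 mm across the rim, 38 mm at the foot, 62 mm tall. Origin: centre of its underside, z up. Bystander on the black turntable (disc 300 mm across, 20 mm high, left of the shelf).
- glass_c: Soju glass, clear, 50 mm across the rim, 38 mm at the foot, 62 mm tall. Origin: centre of its underside, z up. Bystander on the black turntable (disc 300 mm across, 20 mm high, left of the shelf).
- dish: White ceramic sauce dish, 84 mm across, 20 mm high, bystander on the turntable. Origin: centre of its underside.
- toothpicks: Steel toothpick holder with flip-top lid, 43 mm across, 73 mm tall, bystander on the turntable. Origin: centre of its underside.
- bottle: Empty green glass bottle, 64 mm across, 207 mm tall, bystander on the turntable. Origin: centre of its underside.
- teacup: White ceramic cup, 72 mm across, 60 mm tall, bystander on the bar to the right, beyond the hook. Origin: centre of its underside.
Things that resemble listed ones, but are neither listed nor needed, are in the scene too. Several things have the shape of the crate; the one meant has the colours described above.

How it is judged:
By the outcome, as a careful person would: the job done as asked, in the order asked, and still so for the second after the job is handed in, with the robot touching nothing.
It also fails if it takes over 72 s, if anything falls off the work surface, if the arm or the gripper's body presses on something with over 40 N, if the wrist force passes 120 N, or if a joint passes its speed limit or range.

## Working session

There is one attempt and no reset: what is moved stays moved. The work goes in short steps, Python scripts to look and compute and a tool call to move; the robot and the scene stay as the last step left them, time stands still between calls to the robot, and variables do not carry over. Pictures are saved under pics/ and viewed, and the job is handed in when it is done.

Besides the shell and the picture viewer there is one more tool, called after "Request:" by a JSON object that holds its "api" and its "payload", one argument or row to a line. move_arm: Moves the arm, as the interface text tells. Its arguments: {"type":"object","properties":{"series":{"type":"array"},"newtons":{"type":"number"}},"required":["series"]}

```bash
mkdir -p pics; cat > h.py <<'E'
import numpy as np, cv2
from rig import manip
def cap(n,f):
    im=manip.get_image(n); cv2.imwrite(f,cv2.cvtColor(im["color"],cv2.COLOR_RGB2BGR)); 
    np.save(f[:-4]+".npy",im,allow_pickle=True); return im
def load(f): return np.load(f,allow_pickle=True).item()
def ray(im,u,v):
    K=np.array([[im["fx"],0,im["cx"]],[0,im["fy"],im["cy"]],[0,0,1.]])
    p=cv2.undistortPoints(np.array([[[u,v]]],float),K,np.array([im["k1"],0,0,0,0.]))[0,0]
    R=np.array(im["R"]);t=np.array(im["t"])
    return -R.T@t, R.T@np.array([p[0],p[1],1.])
def pl(im,u,v,z):
    c,d=ray(im,u,v); return c+d*(z-c[2])/d[2]
def tri(i1,p1,i2,p2):
    c1,d1=ray(i1,*p1);c2,d2=ray(i2,*p2)
    s=np.linalg.lstsq(np.c_[d1,-d2],c2-c1,rcond=None)[0]
    a=c1+d1*s[0];b=c2+d2*s[1]; return (a+b)/2,np.linalg.norm(a-b)
def proj(im,X):
    K=np.array([[im["fx"],0,im["cx"]],[0,im["fy"],im["cy"]],[0,0,1.]])
    R=np.array(im["R"]);t=np.array(im["t"])
    return cv2.projectPoints(np.atleast_2d(np.array(X,float)),cv2.Rodrigues(R)[0],t,K,np.array([im["k1"],0,0,0,0.]))[0][:,0]
E
python3 - <<'E'
from h import *
s=manip.get_state()
for k,v in s.items(): print(k,np.round(v,4))
for n in("side","top"):
    im=cap(n,f"pics/{n}0.png"); print(n,im["fx"],im["cx"],im["cy"],im["k1"],"cam",-np.array(im["R"]).T@im["t"]); print(np.round(im["R"],3))
    b=cv2.imread(f"pics/{n}0.png"); cv2.imwrite(f"pics/{n}0b.png",cv2.resize(b,(800,600),interpolation=cv2.INTER_CUBIC))
E
```

```text
clock 0.0
qpos [-1.436   0.2766  1.5062  0.      1.3607 -0.121 ]
qd [-0.0016 -0.0002 -0.0001 -0.001  -0.0007 -0.0007]
effort [ 1.20000e-03 -4.16764e+01 -2.45806e+01 -0.00000e+00  1.10000e-02
 -0.00000e+00]
position [ 0.1454 -0.5558  0.2414]
ee_rot [-9.000e-04  9.918e-01  1.275e-01 -0.000e+00]
contact_force [ 0.8986 -0.4753  0.5233]
moment [-0.009   0.0154 -0.0278]
width 0.0853
side 461.969743372393 264.3721336585059 190.21779324443835 0.049618515551541786 cam [0.20421715 1.1783789  1.04669212]
[[-0.952 -0.306 -0.015]
 [-0.184  0.612 -0.769]
 [ 0.245 -0.73  -0.639]]
top 450.6292868832515 251.1947204501779 192.54288449946282 -0.14990932237977903 cam [0.50669805 0.0813595  1.60467783]
[[ 0.003 -1.     0.016]
 [-0.999 -0.004 -0.038]
 [ 0.038 -0.016 -0.999]]
```

View pics/side0b.png

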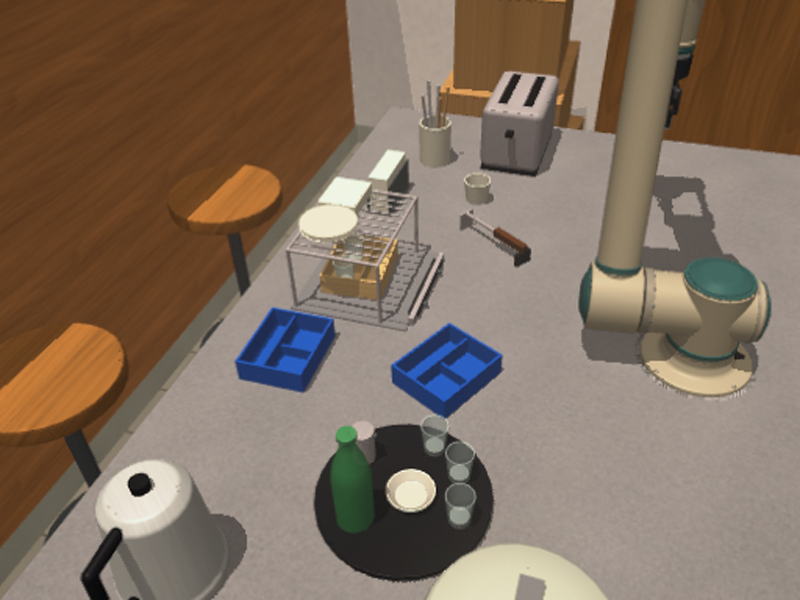

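View pics/top0b.png

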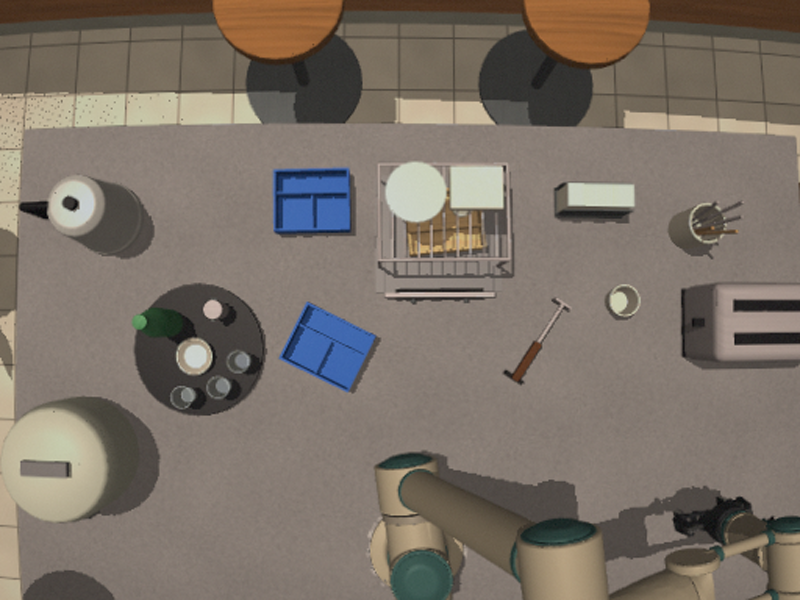

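The shelf is at about (445,225) and the hook at about (540,340) in the enlarged top view. Blue look-alike crates stand to the left. Next I'll zoom in.

```bash
python3 - <<'E'
from h import *
def crop(f,x0,y0,x1,y1,o,k):
    b=cv2.imread(f)[y0:y1,x0:x1]; cv2.imwrite(o,cv2.resize(b,None,fx=k,fy=k,interpolation=cv2.INTER_CUBIC))
crop("pics/top0.png",230,95,340,195,"pics/c1.png",6)
crop("pics/side0.png",175,110,295,215,"pics/c2.png",5.7)
crop("pics/top0.png",315,180,415,250,"pics/c3.png",8)
E
```

```text
(no output)
```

View pics/c1.png

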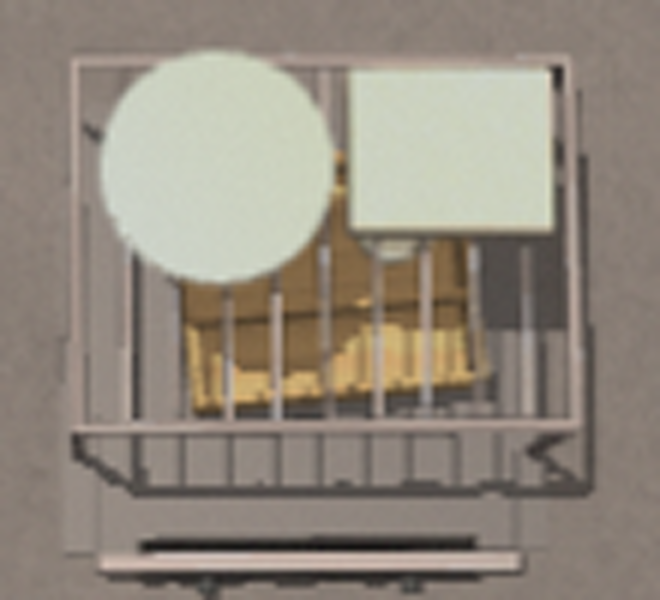

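View pics/c2.png

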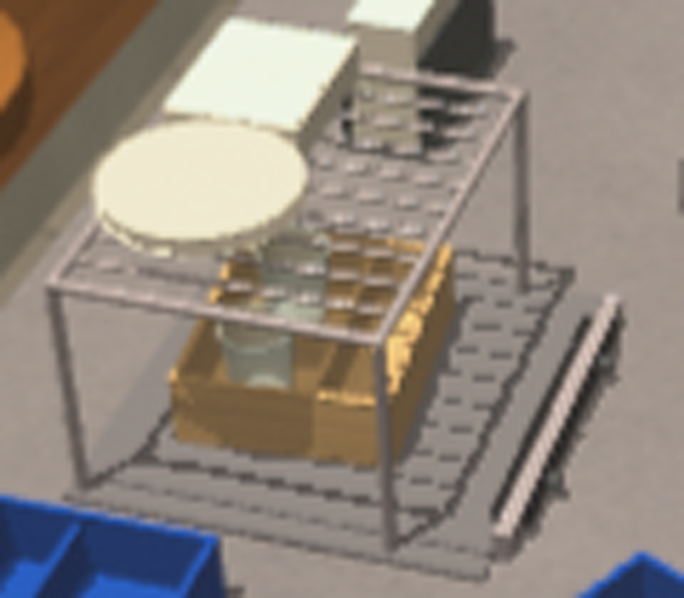

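View pics/c3.png

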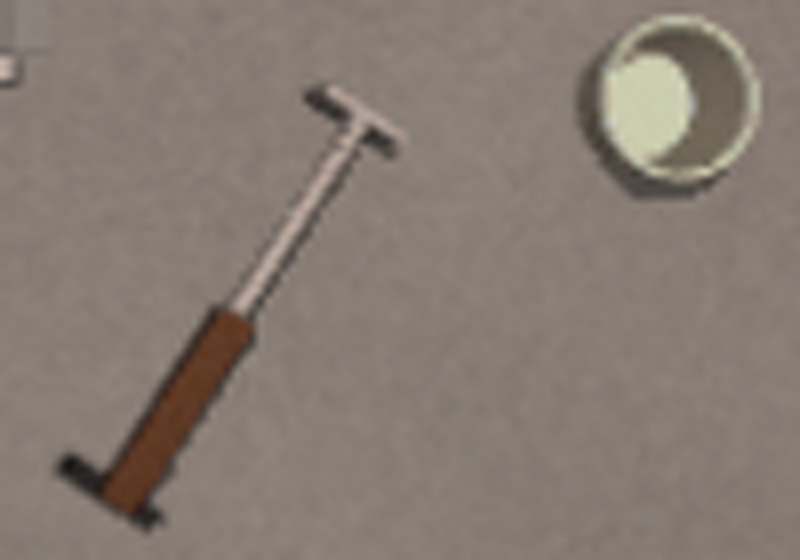

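```bash
cat >> h.py <<'E'
def uc(p,x0,y0,k): return (x0+(p[0]+.5)/k-.5, y0+(p[1]+.5)/k-.5)
E
python3 - <<'E'
from h import *
np.set_printoptions(precision=4,suppress=True)
T=load("pics/top0.npy");S=load("pics/side0.npy")
c=T["color"]; hsv=cv2.cvtColor(c,cv2.COLOR_RGB2HSV)
m=((hsv[...,1]>120)&(hsv[...,2]>50)&((hsv[...,0]<15)|(hsv[...,0]>172))).astype(np.uint8)
m[:, :315]=0;m[:180]=0;m[250:]=0;m[:,400:]=0
r=cv2.minAreaRect(cv2.findNonZero(m));print(r,m.sum())
bx=cv2.boxPoints(r); P=np.array([pl(T,*q,.053) for q in bx]);print(P, P.mean(0))
e1=uc((325,90),315,180,8);e2=uc((406,135),315,180,8)
b1=pl(T,*e1,.047);b2=pl(T,*e2,.047);B=(b1+b2)/2;print("blade",b1,b2,B,np.linalg.norm(b1-b2))
C=pl(T,*r[0],.053); d=B-C; print("C",C,"len",np.hypot(*d[:2]),"ang",np.degrees(np.arctan2(d[1],d[0])))
f=lambda x,y,z:pl(T,*uc((x,y),230,95,6),z)
print("rail back",f(100,551,.022),f(520,551,.022),"front",f(100,573,.022),f(520,573,.022))
print("buf",f(140,538,.018),f(475,538,.018))
print("lip",f(193,412,.056),f(490,380,.056), "inner",f(200,398,.056))
print("div",f(187,322,.048),f(478,296,.048))
print("roof front",f(72,430,.157),f(580,430,.157),"roof back",f(72,62,.157),f(578,62,.157))
# side: crate left-front top corner etc
g=lambda x,y,z:pl(S,*uc((x,y),175,110,5.7),z)
print("side rail top ends crate side",g(612,297,.022),g(495,530,.022))
print("side lip: right top",g(452,250,.056),"left bottom front",g(390,465,.006),"left top front",g(392,405,.056), "left rear top",g(172,380,.056))
E
```

```text
((336.5294189453125, 230.88235473632812), (4.75518274307251, 27.457347869873047), 32.47119140625) 133
[[ 0.3987 -0.2064  0.053 ]
 [ 0.4788 -0.2582  0.053 ]
 [ 0.47   -0.2724  0.053 ]
 [ 0.3898 -0.2205  0.053 ]] [ 0.4343 -0.2394  0.053 ]
blade [ 0.5739 -0.3071  0.047 ] [ 0.5543 -0.3433  0.047 ] [ 0.5641 -0.3252  0.047 ] 0.04112415838416043
C [ 0.4343 -0.2393  0.053 ] len 0.15566261963609349 ang -33.493374363492094
rail back [0.5889 0.0741 0.022 ] [ 0.5899 -0.1734  0.022 ] front [0.576 0.074 0.022] [ 0.577  -0.1733  0.022 ]
buf [0.5968 0.0506 0.018 ] [ 0.5977 -0.1473  0.018 ]
lip [0.6674 0.021  0.056 ] [ 0.6871 -0.1508  0.056 ] inner [0.6755 0.017  0.056 ]
div [0.7206 0.0243 0.048 ] [ 0.7372 -0.1453  0.048 ]
roof front [0.6469 0.09   0.157 ] [ 0.6486 -0.1847  0.157 ] roof back [0.8477 0.091  0.157 ] [ 0.8509 -0.1855  0.157 ]
side rail top ends crate side [ 0.5845 -0.1702  0.022 ] [0.5861 0.0728 0.022 ]
side lip: right top [ 0.6861 -0.1455  0.056 ] left bottom front [0.6731 0.0164 0.006 ] left top front [0.6686 0.0185 0.056 ] left rear top [0.8062 0.0341 0.056 ]
```

Request:
{"api": "move_arm", "payload": {
  "series": [
    [[0.022, 0.022, 0, 0, 0, -0.06, 0.06], [0.022, 0.022, 0, 0, 0, -0.06, 0.06], [0.022, 0.022, 0, 0, 0, -0.06, 0.06], [0.022, 0.022, 0, 0, 0, -0.06, 0.06], [0.022, 0.022, 0, 0, 0, -0.06, 0.06], [0.022, 0.022, 0, 0, 0, -0.06, 0.06], [0.022, 0.022, 0, 0, 0, -0.06, 0.06], [0.022, 0.022, 0, 0, 0, -0.06, 0.06], [0.022, 0.022, 0, 0, 0, -0.06, 0.06], [0.022, 0.022, 0, 0, 0, -0.06, 0.06], [0.022, 0.022, -0.02, 0, 0, -0.06, 0.06], [0.022, 0.022, -0.03, 0, 0, -0.06, 0.06], [0.022, 0.022, -0.03, 0, 0, -0.06, 0.06], [0.02, 0.02, -0.03, 0, 0, -0.052, 0.06], [0, 0, 0, 0, 0, 0, 0.06], [0, 0, 0, 0, 0, 0, 0.06]]
  ],
  "newtons": 60
}}

```text
clock: 1.43
position: [0.4492, -0.25, 0.1325]
ee_rot: [-0.001, 0.959, -0.282, -0.002]
contact_force: [-0.6, 0.3, 0.6]
width: 0.0597
```

```bash
cat >> h.py <<'E'
def st():
    s=manip.get_state(); q=np.array(s["ee_rot"]); 
    from scipy.spatial.transform import Rotation as Ro
    M=Ro.from_quat([q[1],q[2],q[3],q[0]]).as_matrix()
    print("t",round(s["clock"],2),"pos",np.round(s["position"],4),"xyaw",round(float(np.degrees(np.arctan2(M[1,0],M[0,0]))),2),"tz",np.round(M[:,2],3),"F",np.round(s["contact_force"],2),"M",np.round(s["moment"],3),"w",round(s["width"],4))
E
python3 - <<'E'
from h import *
st()
for n in("side","top"): cap(n,f"pics/{n}1.png")
b=cv2.imread("pics/top1.png")[170:300,290:420]; c=cv2.imread("pics/side1.png")[100:230,270:400]
cv2.imwrite("pics/d1.png",cv2.resize(np.hstack([b,c]),None,fx=3,fy=3,interpolation=cv2.INTER_CUBIC))
E
```

```text
t 1.43 pos [ 0.4492 -0.25    0.1325] xyaw -32.81 tz [-0.004  0.003 -1.   ] F [-0.65  0.27  0.64] M [ 0.028 -0.035 -0.008] w 0.0597
```

View pics/d1.png

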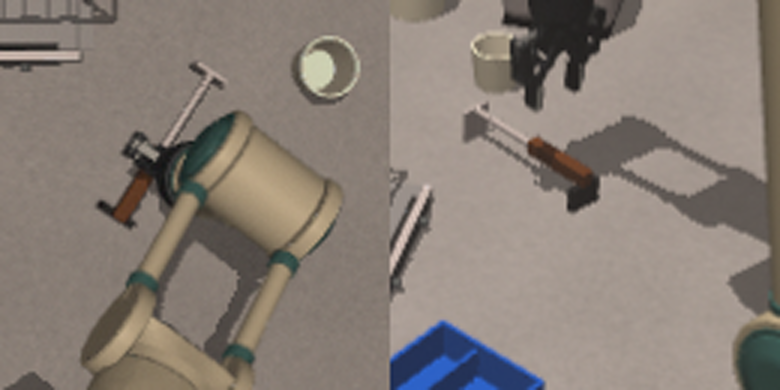

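Request:
{"api": "move_arm", "payload": {
  "series": [
    [[0.002, 0, -0.02, 0, 0, 0, 0.06], [0, 0, -0.02, 0, 0, 0, 0.06], [0, 0, -0.02, 0, 0, 0, 0.06], [0, 0, -0.02, 0, 0, 0, 0.06], [0, 0, -0.013, 0, 0, 0, 0.06], [0, 0, -0.005, 0, 0, 0, 0.06], [0, 0, 0, 0, 0, 0, 0.06], [0, 0, 0, 0, 0, 0, 0.04], [0, 0, 0, 0, 0, 0, 0.03], [0, 0, 0, 0, 0, 0, 0.025], [0, 0, 0, 0, 0, 0, 0.02], [0, 0, 0, 0, 0, 0, 0.016], [0, 0, 0, 0, 0, 0, 0.012], [0, 0, 0, 0, 0, 0, 0.005], [0, 0, 0, 0, 0, 0, 0.005]]
  ],
  "newtons": 60
}}

```text
clock: 2.78
position: [0.4524, -0.2525, 0.0375]
ee_rot: [0.001, 0.959, -0.284, 0.001]
contact_force: [-1.1, -0.1, 6.5]
width: 0.0169
```

```bash
python3 - <<'E'
from h import *
st()
for n in("side","top"): cap(n,f"pics/{n}2.png")
b=cv2.imread("pics/top2.png")[170:300,290:420]; c=cv2.imread("pics/side2.png")[100:230,270:400]
cv2.imwrite("pics/d2.png",cv2.resize(np.hstack([b,c]),None,fx=3,fy=3,interpolation=cv2.INTER_CUBIC))
E
```

```text
t 2.78 pos [ 0.4524 -0.2525  0.0375] xyaw -33.0 tz [ 0.001 -0.002 -1.   ] F [-1.12 -0.06  6.45] M [-0.098  0.189 -0.09 ] w 0.0169
```

View pics/d2.png

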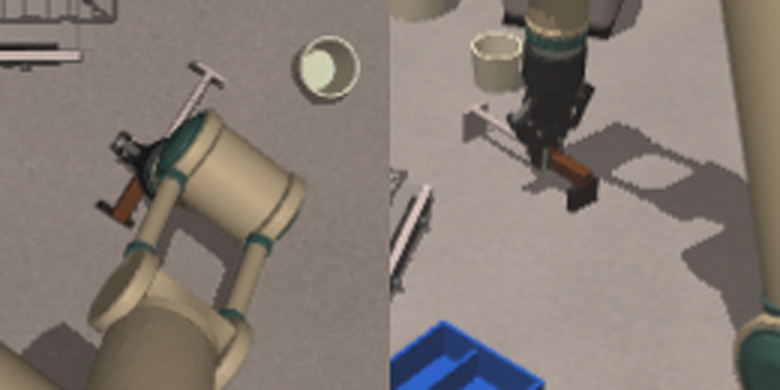

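Request:
{"api": "move_arm", "payload": {
  "series": [
    [[0, 0, 0, 0, 0, 0, 0.005], [0, 0, 0.01, 0, 0, 0, 0.005], [0, 0, 0.02, 0, 0, 0, 0.005], [0, 0, 0.02, 0, 0, 0, 0.005], [0, 0, 0.02, 0, 0, 0, 0.005], [0, 0, 0.01, 0, 0, 0, 0.005], [0, 0.015, 0, 0, 0, 0.05, 0.005], [0, 0.015, 0, 0, 0, 0.05, 0.005], [0, 0.015, 0, 0, 0, 0.05, 0.005], [0, 0.015, 0, 0, 0, 0.05, 0.005], [0, 0.015, 0, 0, 0, 0.05, 0.005], [0, 0.015, 0, 0, 0, 0.05, 0.005], [0, 0.015, 0, 0, 0, 0.05, 0.005], [0, 0.015, 0, 0, 0, 0.05, 0.005], [0, 0.015, 0, 0, 0, 0.05, 0.005], [0, 0.015, 0, 0, 0, 0.05, 0.005], [0, 0.015, 0, 0, 0, 0.05, 0.005], [0, 0.015, 0, 0, 0, 0.03, 0.005], [0, 0.008, 0, 0, 0, 0, 0.005], [0, 0, 0, 0, 0, 0, 0.005]]
  ],
  "newtons": 100
}}

```text
clock: 4.55
position: [0.4512, -0.0624, 0.1163]
ee_rot: [-0.0, 1.0, 0.002, -0.001]
contact_force: [0.1, -0.4, -1.8]
width: 0.0164
```

```bash
python3 - <<'E'
from h import *
st()
for n in("side","top"): cap(n,f"pics/{n}3.png")
b=cv2.imread("pics/top3.png")[95:225,230:360]; c=cv2.imread("pics/side3.png")[100:230,180:310]
cv2.imwrite("pics/d3.png",cv2.resize(np.hstack([b,c]),None,fx=3,fy=3,interpolation=cv2.INTER_CUBIC))
E
```

```text
t 4.55 pos [ 0.4512 -0.0624  0.1163] xyaw 0.28 tz [-0.001  0.001 -1.   ] F [ 0.05 -0.36 -1.83] M [ 0.017 -0.003  0.017] w 0.0164
```

View pics/d3.png

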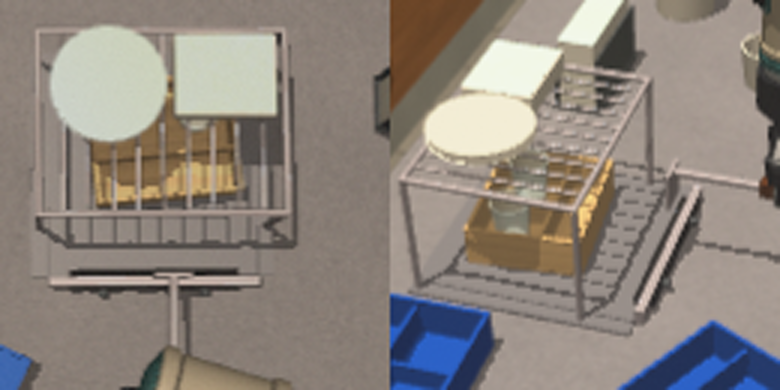

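```bash
python3 - <<'E'
from h import *
T=load("pics/top3.npy")
b=cv2.imread("pics/top3.png")[170:230,255:325]
cv2.imwrite("pics/e3.png",cv2.resize(b,None,fx=10,fy=10,interpolation=cv2.INTER_CUBIC))
print([uc(q,0,0,1) for q in proj(T,[[.584,-.0617,.126],[.584,-.0417,.126],[.584,-.0817,.126]])-[255,170]])
E
```

```text
[(np.float64(32.631399269369695), np.float64(16.43225160835945)), (np.float64(26.57494895946786), np.float64(16.406130555586458)), (np.float64(38.679349459660216), np.float64(16.458678519011187))]
```

View pics/e3.png

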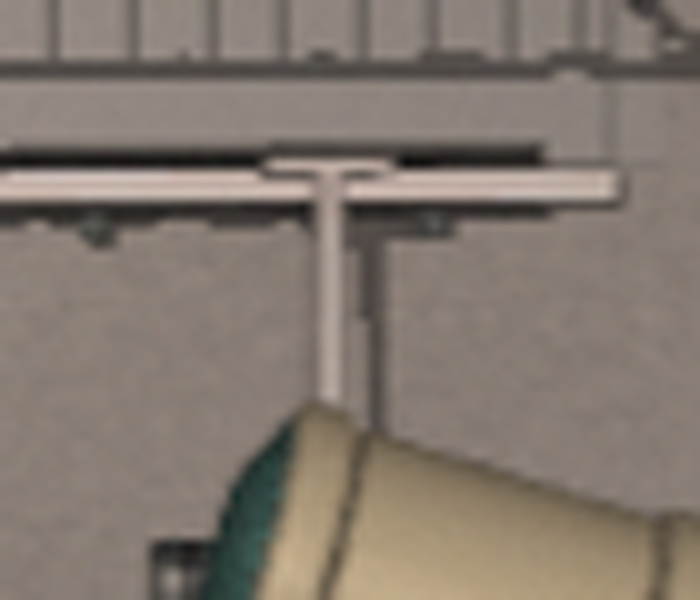

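Request:
{"api": "move_arm", "payload": {
  "series": [
    [[0.006, -0.001, 0, 0, 0, 0, 0.005], [0.013, -0.001, 0, 0, 0, 0, 0.005], [0.014, -0.001, 0, 0, 0, 0, 0.005], [0.014, 0, 0, 0, 0, 0, 0.005], [0.014, 0, 0, 0, 0, 0, 0.005], [0.014, 0, 0, 0, 0, 0, 0.005], [0.014, 0, 0, 0, 0, 0, 0.005], [0.014, 0, 0, 0, 0, 0, 0.005], [0.011, 0, 0, 0, 0, 0, 0.005], [0.005, 0, 0, 0, 0, 0, 0.005], [0, 0, 0, 0, 0, 0, 0.005], [0, 0, 0, 0, 0, 0, 0.005]]
  ],
  "newtons": 100
}}

```text
clock: 5.65
position: [0.5704, -0.0672, 0.1161]
ee_rot: [-0.0, 1.0, 0.002, -0.001]
contact_force: [0.0, 0.2, -1.9]
width: 0.0163
```

```bash
python3 - <<'E'
from h import *
st()
for n in("side","top"): cap(n,f"pics/{n}4.png")
b=cv2.imread("pics/top4.png")[95:225,230:360]; c=cv2.imread("pics/side4.png")[100:230,180:310]
cv2.imwrite("pics/d4.png",cv2.resize(np.hstack([b,c]),None,fx=3,fy=3,interpolation=cv2.INTER_CUBIC))
E
```

```text
t 5.65 pos [ 0.5704 -0.0672  0.1161] xyaw 0.2 tz [-0.001  0.    -1.   ] F [ 0.03  0.24 -1.92] M [-0.008  0.011  0.033] w 0.0163
```

View pics/d4.png

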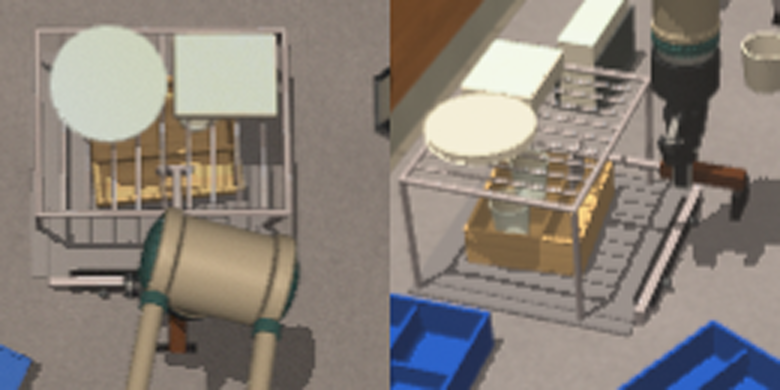

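The blade is under the roof and over the pocket, at about (178,168) in the left half. I'm lowering it now.

Request:
{"api": "move_arm", "payload": {
  "series": [
    [[0, 0, -0.006, 0, 0, 0, 0.005], [0, 0, -0.01, 0, 0, 0, 0.005], [0, 0, -0.01, 0, 0, 0, 0.005], [0, 0, -0.01, 0, 0, 0, 0.005], [0, 0, -0.01, 0, 0, 0, 0.005], [0, 0, -0.007, 0, 0, 0, 0.005], [0, 0, -0.005, 0, 0, 0, 0.005], [0, 0, -0.002, 0, 0, 0, 0.005], [0, 0, 0, 0, 0, 0, 0.005], [0, 0, 0, 0, 0, 0, 0.005]]
  ],
  "newtons": 100
}}

```text
clock: 6.58
position: [0.5713, -0.0669, 0.0568]
ee_rot: [0.0, 1.0, 0.002, 0.0]
contact_force: [-0.7, -0.4, -1.4]
width: 0.0162
```

```bash
python3 - <<'E'
from h import *
st()
for n in("side","top"): cap(n,f"pics/{n}5.png")
b=cv2.imread("pics/top5.png")[95:225,230:360]; c=cv2.imread("pics/side5.png")[100:230,180:310]
cv2.imwrite("pics/d5.png",cv2.resize(np.hstack([b,c]),None,fx=3,fy=3,interpolation=cv2.INTER_CUBIC))
E
```

```text
t 6.58 pos [ 0.5713 -0.0669  0.0568] xyaw 0.22 tz [ 0.001 -0.    -1.   ] F [-0.65 -0.37 -1.35] M [-0.009  0.075 -0.019] w 0.0162
```

View pics/d5.png

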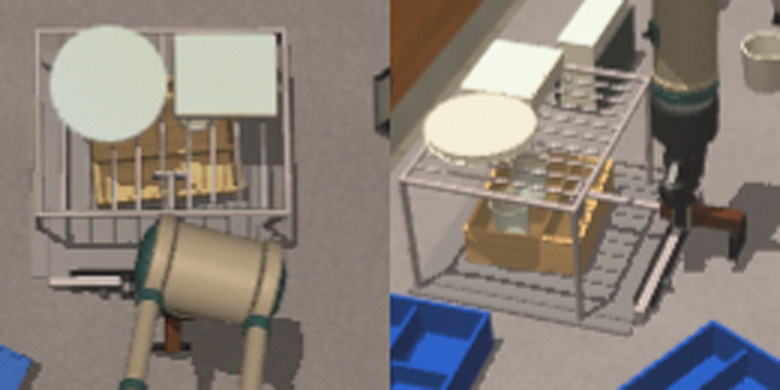

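Request:
{"api": "move_arm", "payload": {
  "series": [
    [[0, 0, 0.004, 0, 0, 0, 0.005], [0, 0, 0.004, 0, 0, 0, 0.005], [-0.002, 0, 0, 0, 0, 0, 0.005], [-0.003, 0, 0, 0, 0, 0, 0.005], [-0.003, 0, 0, 0, 0, 0, 0.005], [-0.003, 0, 0, 0, 0, 0, 0.005], [-0.002, 0, 0, 0, 0, 0, 0.005], [-0.002, 0, 0, 0, 0, 0, 0.005], [-0.002, 0, 0, 0, 0, 0, 0.005], [-0.002, 0, 0, 0, 0, 0, 0.005], [-0.002, 0, 0, 0, 0, 0, 0.005], [-0.002, 0, 0, 0, 0, 0, 0.005], [-0.002, 0, 0, 0, 0, 0, 0.005], [-0.002, 0, 0, 0, 0, 0, 0.005]]
  ],
  "newtons": 110
}}

```text
clock: 7.85
position: [0.5441, -0.0669, 0.0646]
ee_rot: [0.0, 1.0, 0.002, 0.0]
contact_force: [2.4, 0.7, -1.6]
width: 0.0157
```

```bash
python3 - <<'E'
from h import *
st()
for n in("side","top"): cap(n,f"pics/{n}6.png")
b=cv2.imread("pics/top6.png")[95:225,230:360]; c=cv2.imread("pics/side6.png")[100:230,180:310]
cv2.imwrite("pics/d6.png",cv2.resize(np.hstack([b,c]),None,fx=3,fy=3,interpolation=cv2.INTER_CUBIC))
E
```

```text
t 7.85 pos [ 0.5441 -0.0669  0.0646] xyaw 0.22 tz [ 0.001 -0.    -1.   ] F [ 2.42  0.74 -1.57] M [ 0.093 -0.348  0.085] w 0.0157
```

View pics/d6.png

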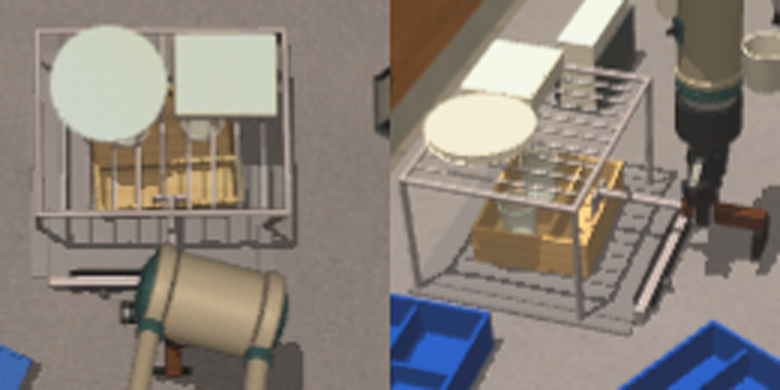

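Request:
{"api": "move_arm", "payload": {
  "series": [
    [[-0.002, 0, 0, 0, 0, 0, 0.005], [-0.003, 0, 0, 0, 0, 0, 0.005], [-0.003, 0, 0, 0, 0, 0, 0.005], [-0.003, 0, 0, 0, 0, 0, 0.005], [-0.003, 0, 0, 0, 0, 0, 0.005], [-0.003, 0, 0, 0, 0, 0, 0.005], [-0.003, 0, 0, 0, 0, 0, 0.005], [-0.003, 0, 0, 0, 0, 0, 0.005], [-0.003, 0, 0, 0, 0, 0, 0.005], [-0.003, 0, 0, 0, 0, 0, 0.005], [-0.003, 0, 0, 0, 0, 0, 0.005], [-0.003, 0, 0, 0, 0, 0, 0.005], [-0.003, 0, 0, 0, 0, 0, 0.005], [-0.003, 0, 0, 0, 0, 0, 0.005], [-0.003, 0, 0, 0, 0, 0, 0.005], [-0.002, 0, 0, 0, 0, 0, 0.005], [-0.002, 0, 0, 0, 0, 0, 0.005], [-0.002, 0, 0, 0, 0, 0, 0.005]]
  ],
  "newtons": 110
}}

```text
clock: 9.45
position: [0.4938, -0.0669, 0.0645]
ee_rot: [0.0, 1.0, 0.002, 0.0]
contact_force: [2.6, 0.4, -2.3]
width: 0.0162
```

```bash
python3 - <<'E'
from h import *
st()
for n in("side","top"): cap(n,f"pics/{n}7.png")
b=cv2.imread("pics/top7.png")[95:225,230:360]; c=cv2.imread("pics/side7.png")[100:230,180:310]
cv2.imwrite("pics/d7.png",cv2.resize(np.hstack([b,c]),None,fx=3,fy=3,interpolation=cv2.INTER_CUBIC))
E
```

```text
t 9.45 pos [ 0.4938 -0.0669  0.0645] xyaw 0.21 tz [ 0. -0. -1.] F [ 2.61  0.42 -2.3 ] M [ 0.028 -0.482 -0.018] w 0.0162
```

View pics/d7.png

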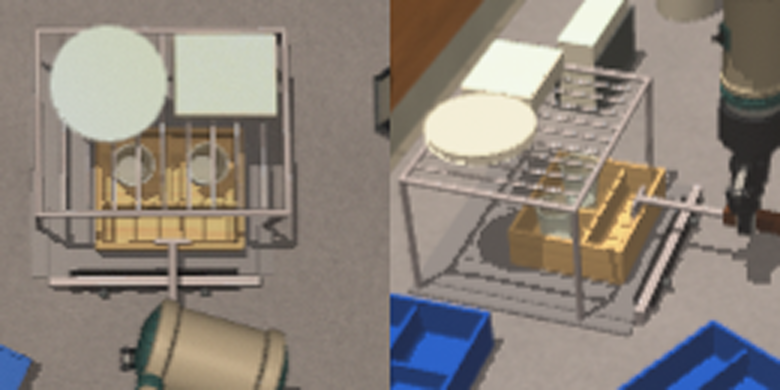

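```bash
python3 - <<'E'
from h import *
T=load("pics/top7.npy")
b=cv2.imread("pics/top7.png")[160:200,250:330]
cv2.imwrite("pics/e7.png",cv2.resize(b,None,fx=10,fy=10,interpolation=cv2.INTER_CUBIC))
E
```

```text
(no output)
```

View pics/e7.png

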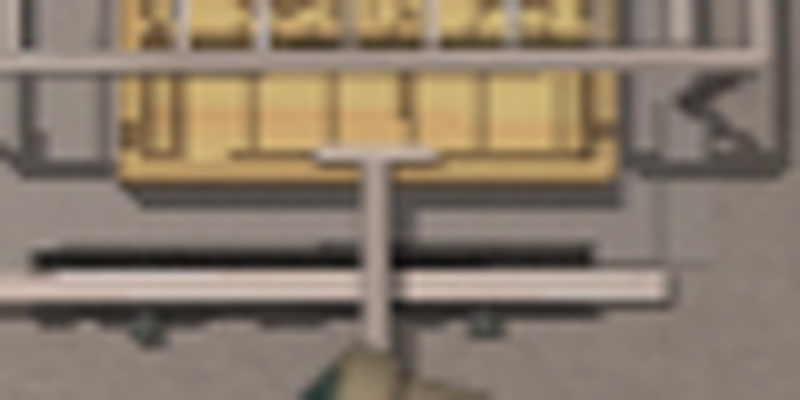

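Request:
{"api": "move_arm", "payload": {
  "series": [
    [[-0.001, 0, 0, 0, 0, 0, 0.005], [-0.001, 0, 0, 0, 0, 0, 0.005], [-0.001, 0, 0, 0, 0, 0, 0.005], [-0.001, 0, 0, 0, 0, 0, 0.005], [-0.001, 0, 0, 0, 0, 0, 0.005], [-0.001, 0, 0, 0, 0, 0, 0.005], [-0.001, 0, 0, 0, 0, 0, 0.005], [-0.001, 0, 0, 0, 0, 0, 0.005], [0, 0, 0, 0, 0, 0, 0.005]]
  ]
}}

```text
clock: 10.3
position: [0.4856, -0.0669, 0.0645]
ee_rot: [0.0, 1.0, 0.002, -0.0]
contact_force: [2.5, -0.3, -1.5]
width: 0.0162
```

Request:
{"api": "move_arm", "payload": {
  "series": [
    [[-0.001, 0, 0, 0, 0, 0, 0.005], [-0.001, 0, 0, 0, 0, 0, 0.005], [-0.001, 0, 0, 0, 0, 0, 0.005], [-0.001, 0, 0, 0, 0, 0, 0.005], [-0.001, 0, 0, 0, 0, 0, 0.005], [-0.0005, 0, 0, 0, 0, 0, 0.005]]
  ]
}}

```text
clock: 10.8
position: [0.4803, -0.0669, 0.0645]
ee_rot: [0.0, 1.0, 0.002, -0.0]
contact_force: [3.0, -0.0, -2.7]
width: 0.0159
```

Request:
{"api": "move_arm", "payload": {
  "series": [
    [[-0.0005, 0, 0, 0, 0, 0, 0.005], [-0.0005, 0, 0, 0, 0, 0, 0.005], [-0.0005, 0, 0, 0, 0, 0, 0.005]]
  ]
}}

```text
clock: 11.05
position: [0.4789, -0.0669, 0.0645]
ee_rot: [0.0, 1.0, 0.002, 0.0]
contact_force: [3.3, 0.2, -2.7]
width: 0.0156
```

Request:
{"api": "move_arm", "payload": {
  "series": [
    [[-0.0005, 0, 0, 0, 0, 0, 0.005], [-0.0005, 0, 0, 0, 0, 0, 0.005], [-0.0005, 0, 0, 0, 0, 0, 0.005]]
  ]
}}

```text
clock: 11.3
position: [0.4774, -0.0669, 0.0645]
ee_rot: [0.0, 1.0, 0.002, 0.0]
contact_force: [3.1, -1.3, -2.3]
width: 0.016
```

Drag is still about 3 N, so there is no contact yet.

Request:
{"api": "move_arm", "payload": {
  "series": [
    [[-0.0005, 0, 0, 0, 0, 0, 0.005], [-0.0005, 0, 0, 0, 0, 0, 0.005], [-0.0005, 0, 0, 0, 0, 0, 0.005], [-0.0005, 0, 0, 0, 0, 0, 0.005]]
  ]
}}

```text
clock: 11.63
position: [0.4754, -0.0669, 0.0645]
ee_rot: [0.0, 1.0, 0.002, 0.0]
contact_force: [2.5, -0.5, -2.2]
width: 0.0162
```

```bash
python3 - <<'E'
from h import *
st()
T=cap("top","pics/top8.png");cap("side","pics/side8.png")
b=cv2.imread("pics/top8.png")[160:200,250:330]
c=cv2.imread("pics/side8.png")[145:215,240:320]
cv2.imwrite("pics/e8.png",np.vstack([cv2.resize(b,None,fx=7,fy=7,interpolation=cv2.INTER_CUBIC),cv2.resize(c,(560,310),interpolation=cv2.INTER_CUBIC)]))
E
```

```text
t 11.63 pos [ 0.4754 -0.0669  0.0645] xyaw 0.22 tz [ 0. -0. -1.] F [ 2.51 -0.46 -2.16] M [ 0.045 -0.508  0.02 ] w 0.0162
```

View pics/e8.png

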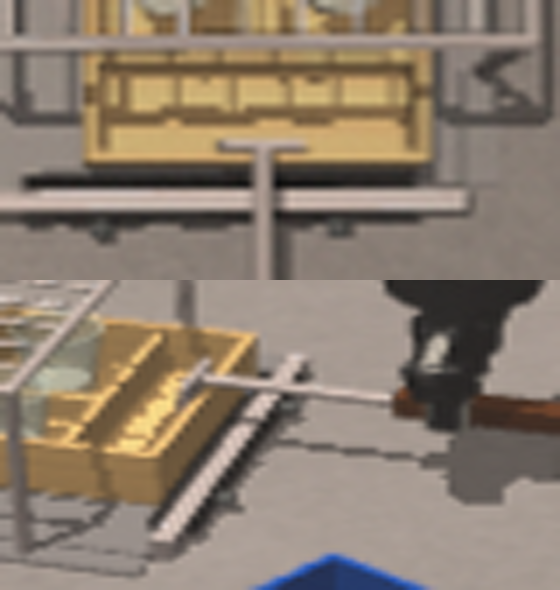

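Request:
{"api": "move_arm", "payload": {
  "series": [
    [[-0.0005, 0, 0, 0, 0, 0, 0.005], [-0.0005, 0, 0, 0, 0, 0, 0.005], [-0.0005, 0, 0, 0, 0, 0, 0.005]]
  ]
}}

```text
clock: 11.98
position: [0.4739, -0.0669, 0.0645]
ee_rot: [0.0, 1.0, 0.002, 0.0]
contact_force: [3.2, -0.3, -2.1]
width: 0.0161
```

Request:
{"api": "move_arm", "payload": {
  "series": [
    [[-0.0005, 0, 0, 0, 0, 0, 0.005], [-0.0005, 0, 0, 0, 0, 0, 0.005]]
  ]
}}

```text
clock: 12.15
position: [0.4729, -0.0669, 0.0645]
ee_rot: [0.0, 1.0, 0.002, 0.0]
contact_force: [2.6, 0.7, -2.4]
width: 0.0165
```

Request:
{"api": "move_arm", "payload": {
  "series": [
    [[-0.0005, 0, 0, 0, 0, 0, 0.005], [-0.0005, 0, 0, 0, 0, 0, 0.005]]
  ]
}}

```text
clock: 12.32
position: [0.4725, -0.067, 0.0646]
ee_rot: [0.0, 1.0, 0.002, 0.001]
contact_force: [4.3, -0.0, -3.5]
width: 0.016
```

Request:
{"api": "move_arm", "payload": {
  "series": [
    [[0, 0, 0, 0, 0, 0, 0.005], [-0.0005, 0, 0, 0, 0, 0, 0.005], [0, 0, 0, 0, 0, 0, 0.005]]
  ]
}}

```text
clock: 12.57
position: [0.472, -0.067, 0.0646]
ee_rot: [0.0, 1.0, 0.002, 0.001]
contact_force: [5.3, 1.0, -2.3]
width: 0.0161
```

Request:
{"api": "move_arm", "payload": {
  "series": [
    [[-0.0005, 0, 0, 0, 0, 0, 0.005], [0, 0, 0, 0, 0, 0, 0.005]]
  ]
}}

```text
clock: 12.73
position: [0.4719, -0.067, 0.0646]
ee_rot: [0.0, 1.0, 0.002, 0.001]
contact_force: [6.8, 0.4, -4.1]
width: 0.0159
```

Request:
{"api": "move_arm", "payload": {
  "series": [
    [[-0.0005, 0, 0, 0, 0, 0, 0.005], [-0.0005, 0, 0, 0, 0, 0, 0.005], [0, 0, 0, 0, 0, 0, 0.005]]
  ]
}}

```text
clock: 12.98
position: [0.472, -0.0672, 0.0647]
ee_rot: [0.0, 1.0, 0.002, 0.002]
contact_force: [8.4, -0.1, -6.1]
width: 0.0158
```

Request:
{"api": "move_arm", "payload": {
  "series": [
    [[-0.0005, 0, 0, 0, 0, 0, 0.005], [0, 0, 0, 0, 0, 0, 0.005]]
  ]
}}

```text
clock: 13.15
position: [0.4719, -0.0672, 0.0647]
ee_rot: [0.0, 1.0, 0.002, 0.002]
contact_force: [9.0, 0.2, -7.1]
width: 0.0165
```

```bash
python3 - <<'E'
from h import *
st()
T=cap("top","pics/top9.png");cap("side","pics/side9.png")
b=cv2.imread("pics/top9.png")[160:200,250:330]
c=cv2.imread("pics/side9.png")[145:215,240:320]
cv2.imwrite("pics/e9.png",np.vstack([cv2.resize(b,None,fx=7,fy=7,interpolation=cv2.INTER_CUBIC),cv2.resize(c,(560,310),interpolation=cv2.INTER_CUBIC)]))
st()
E
```

```text
t 13.15 pos [ 0.4719 -0.0672  0.0647] xyaw 0.22 tz [ 0.005 -0.001 -1.   ] F [ 9.02  0.2  -7.11] M [ 0.212 -1.055  0.225] w 0.0165
t 13.25 pos [ 0.472  -0.0673  0.0647] xyaw 0.22 tz [ 0.005 -0.001 -1.   ] F [ 9.28 -0.01 -6.13] M [ 0.184 -1.082  0.223] w 0.0164
```

View pics/e9.png

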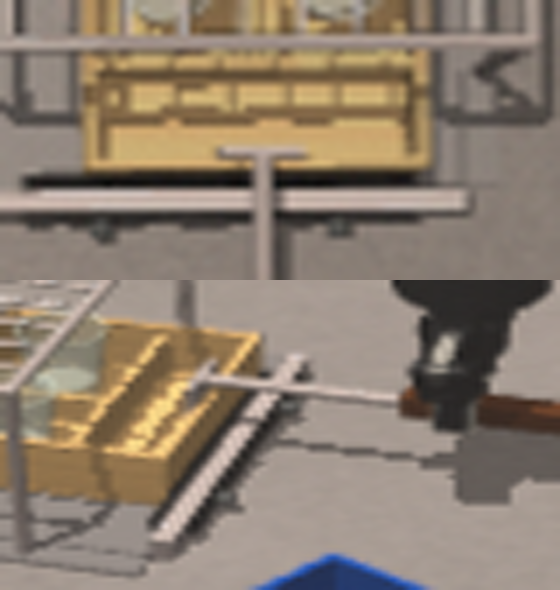

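Request:
{"api": "move_arm", "payload": {
  "series": [
    [[0, 0, -0.0005, 0, 0, 0, 0.005], [0, 0, -0.0005, 0, 0, 0, 0.005], [0, 0, -0.0005, 0, 0, 0, 0.005], [0, 0, 0, 0, 0, 0, 0.005]]
  ]
}}

```text
clock: 13.58
position: [0.4718, -0.0672, 0.0636]
ee_rot: [0.0, 1.0, 0.002, 0.002]
contact_force: [6.9, -0.1, -1.6]
width: 0.0163
```

```bash
python3 - <<'E'
from h import *
st()
E
```

```text
t 13.58 pos [ 0.4718 -0.0672  0.0636] xyaw 0.23 tz [ 0.005 -0.001 -1.   ] F [ 6.94 -0.07 -1.62] M [ 0.171 -1.205  0.154] w 0.0163
```

Request:
{"api": "move_arm", "payload": {
  "series": [
    [[-0.0005, 0, -0.0002, 0, 0, 0, 0.005], [-0.0005, 0, -0.0002, 0, 0, 0, 0.005], [-0.0005, 0, -0.0002, 0, 0, 0, 0.005], [0, 0, 0, 0, 0, 0, 0.005]]
  ]
}}

```text
clock: 13.92
position: [0.4717, -0.0674, 0.0634]
ee_rot: [0.001, 1.0, 0.002, 0.004]
contact_force: [9.2, 1.7, -1.7]
width: 0.016
```

```bash
python3 - <<'E'
from h import *
st()
E
```

```text
t 13.92 pos [ 0.4717 -0.0674  0.0634] xyaw 0.23 tz [ 0.008 -0.001 -1.   ] F [ 9.24  1.73 -1.71] M [ 0.242 -1.456  0.353] w 0.016
```

Request:
{"api": "move_arm", "payload": {
  "series": [
    [[-0.0005, 0, -0.0002, 0, 0, 0, 0.005], [-0.0005, 0, -0.0002, 0, 0, 0, 0.005], [-0.0005, 0, -0.0002, 0, 0, 0, 0.005], [0, 0, 0, 0, 0, 0, 0.005]]
  ]
}}

```text
clock: 14.25
position: [0.4717, -0.0675, 0.0632]
ee_rot: [0.001, 1.0, 0.002, 0.005]
contact_force: [11.8, 1.2, -3.2]
width: 0.016
```

Request:
{"api": "move_arm", "payload": {
  "series": [
    [[0, 0, 0, 0, 0, 0, 0.005], [0, 0, 0, 0, 0, 0, 0.005], [0, 0, 0, 0, 0, 0, 0.005]]
  ]
}}

```text
clock: 14.5
position: [0.4716, -0.0676, 0.0631]
ee_rot: [0.001, 1.0, 0.002, 0.005]
contact_force: [11.1, 2.3, -3.3]
width: 0.0163
```

Request:
{"api": "move_arm", "payload": {
  "series": [
    [[-0.0005, 0, 0, 0, 0, 0, 0.005], [0, 0, 0, 0, 0, 0, 0.005], [0, 0, 0, 0, 0, 0, 0.005], [0, 0, 0, 0, 0, 0, 0.005], [0, 0, 0, 0, 0, 0, 0.005]]
  ]
}}

```text
clock: 14.92
position: [0.4716, -0.0676, 0.0632]
ee_rot: [0.001, 1.0, 0.002, 0.006]
contact_force: [12.4, 2.9, -3.2]
width: 0.0161
```

Request:
{"api": "move_arm", "payload": {
  "series": [
    [[0, 0, 0, 0, 0, 0, 0.005], [0, 0, 0, 0, 0, 0, 0.005], [0, 0, 0, 0, 0, 0, 0.005], [0, 0, 0, 0, 0, 0, 0.005]]
  ]
}}

```text
clock: 15.25
position: [0.4716, -0.0676, 0.0632]
ee_rot: [0.001, 1.0, 0.002, 0.006]
contact_force: [13.0, 2.2, -4.3]
width: 0.0161
```

Request:
{"api": "move_arm", "payload": {
  "series": [
    [[0, 0, 0, 0, 0, 0, 0.005], [0, 0, 0, 0, 0, 0, 0.005], [0, 0, 0, 0, 0, 0, 0.005], [0, 0, 0, 0, 0, 0, 0.005]]
  ]
}}

```text
clock: 15.58
position: [0.4716, -0.0676, 0.0632]
ee_rot: [0.001, 1.0, 0.002, 0.006]
contact_force: [12.4, 0.7, -2.9]
width: 0.016
```

```bash
python3 - <<'E'
from h import *
st()
T=cap("top","pics/top10.png");cap("side","pics/side10.png")
b=cv2.imread("pics/top10.png")[160:200,250:330]
cv2.imwrite("pics/e10.png",cv2.resize(b,None,fx=10,fy=10,interpolation=cv2.INTER_CUBIC))
st()
E
```

```text
t 15.58 pos [ 0.4716 -0.0676  0.0632] xyaw 0.23 tz [ 0.012 -0.002 -1.   ] F [12.42  0.75 -2.9 ] M [ 0.361 -1.814  0.388] w 0.016
t 15.68 pos [ 0.4716 -0.0676  0.0632] xyaw 0.23 tz [ 0.012 -0.002 -1.   ] F [11.9   1.18 -3.02] M [ 0.387 -1.83   0.384] w 0.0162
```

View pics/e10.png

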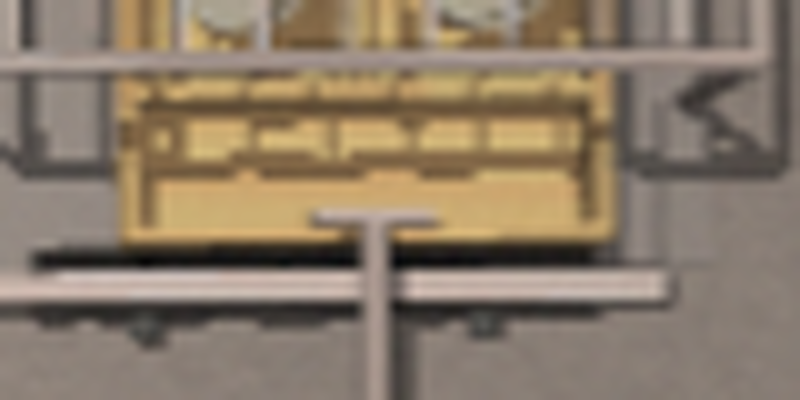

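```bash
python3 - <<'E'
from h import *
T=load("pics/top10.npy"); c=T["color"].astype(float)
L=[];Rr=[]
yel=(c[...,0]-c[...,2])
for u in range(265,309):
    if 280<=u<=295: continue
    col=yel[176:192,u]; # lip outer edge: yellow->dark
    k=np.where((col[:-1]>45)&(col[1:]<=45))[0]
    if len(k): k=k[-1]; v=176+k+(col[k]-45)/(col[k]-col[k+1]); L.append(pl(T,u,v,.056))
    g=c[180:196,u].mean(1)
    k=np.argmax(np.diff(g)); v=180+k+.5
    # subpixel midpoint crossing
    th=130; kk=np.where((g[:-1]<th)&(g[1:]>=th))[0]
    if len(kk): kk=kk[0]; v=180+kk+(th-g[kk])/(g[kk+1]-g[kk]); Rr.append(pl(T,u,v,.022))
for n,A in(("lip",L),("rail",Rr)):
    A=np.array(A); p=np.polyfit(A[:,1],A[:,0],1); print(n,len(A),"yaw deg",np.degrees(-np.arctan(p[0])),"x at y=-.06",np.polyval(p,-.06),"resid",np.std(A[:,0]-np.polyval(p,A[:,1])))
E
```

```text
lip 28 yaw deg 0.6705054490648292 x at y=-.06 0.5967438479813352 resid 0.00014743022168346747
rail 28 yaw deg 0.2468384857742637 x at y=-.06 0.5898732814466201 resid 0.00460951021225734
```

```bash
python3 - <<'E'
from h import *
def edges(im,u0,u1,v0,v1,z,skip,th,up=True,first=True):
    c=im["color"].astype(float).mean(2); A=[]
    for u in range(u0,u1):
        if skip[0]<=u<=skip[1]: continue
        g=c[v0:v1,u]; k=np.where((g[:-1]<th)&(g[1:]>=th) if up else (g[:-1]>=th)&(g[1:]<th))[0]
        if len(k): k=k[0] if first else k[-1]; A.append(pl(im,u,v0+k+(th-g[k])/(g[k+1]-g[k]),z))
    return np.array(A)
def fit(n,A):
    m=np.ones(len(A),bool)
    for _ in range(8):
        p=np.polyfit(A[m,1],A[m,0],1); r=A[:,0]-np.polyval(p,A[:,1]); m=abs(r-np.median(r[m]))<max(2*np.std(r[m]),.0003)
    print(n,m.sum(),len(A),"yaw %.2f"%np.degrees(-np.arctan(p[0])),"x %.4f"%np.polyval(p,-.06),"rms %.5f"%np.std(r[m]))
for f in("pics/top7.npy","pics/top9.npy","pics/top10.npy"):
    T=load(f)
    fit("rail back",edges(T,250,316,184,190,.022,(280,295),110))
    fit("rail front",edges(T,250,316,187,193,.022,(280,295),150,up=False,first=False))
    fit("roof bar top",edges(T,245,325,163,167,.157,(999,999),140))
E
```

```text
rail back 37 47 yaw 0.27 x 0.5891 rms 0.00007
rail front 50 50 yaw 0.29 x 0.5794 rms 0.00010
roof bar top 48 75 yaw 0.69 x 0.6522 rms 0.00012
rail back 39 47 yaw 0.29 x 0.5891 rms 0.00008
rail front 50 50 yaw 0.29 x 0.5794 rms 0.00009
roof bar top 47 69 yaw 0.71 x 0.6525 rms 0.00025
rail back 38 47 yaw 0.28 x 0.5891 rms 0.00009
rail front 50 50 yaw 0.29 x 0.5794 rms 0.00010
roof bar top 43 70 yaw 0.71 x 0.6524 rms 0.00021
```

```bash
python3 - <<'E'
from h import *
for f in("7","8","9","10"):
    T=load(f"pics/top{f}.npy"); c=T["color"].astype(float); y=c[...,0]-c[...,2]
    for th in(35,50,60):
        A=[]
        for u in range(264,310):
            if 281<=u<=294: continue
            col=y[172:192,u]; k=np.where((col[:-1]>th)&(col[1:]<=th))[0]
            if len(k): k=k[-1]; A.append(pl(T,u,172+k+(col[k]-th)/(col[k]-col[k+1]),.056))
        A=np.array(A); p=np.polyfit(A[:,1],A[:,0],1); r=A[:,0]-np.polyval(p,A[:,1]); m=abs(r)<.001
        p=np.polyfit(A[m,1],A[m,0],1); print(f,th,m.sum(),"yaw %.2f x %.4f"%(np.degrees(-np.arctan(p[0])),np.polyval(p,-.06)), "span",A[:,1].min(),A[:,1].max())
E
```

```text
7 35 32 yaw 0.20 x 0.6169 span -0.14271535204974903 0.013179723121716974
7 50 32 yaw 0.26 x 0.6181 span -0.1427187701843497 0.013181726926363393
7 60 32 yaw 0.29 x 0.6189 span -0.1427210668224556 0.013183059181783571
8 35 32 yaw 0.15 x 0.5994 span -0.142665942649646 0.013146682143742205
8 50 32 yaw 0.24 x 0.6004 span -0.14266881499643538 0.01314854081835612
8 60 32 yaw 0.27 x 0.6010 span -0.142670548395436 0.013149697344672487
9 35 32 yaw 0.65 x 0.5961 span -0.14265892109027078 0.013138689714060334
9 50 32 yaw 0.65 x 0.5971 span -0.14266169587478825 0.013141107143546563
9 60 32 yaw 0.68 x 0.5978 span -0.1426635627925041 0.01314249520495546
10 35 32 yaw 0.72 x 0.5960 span -0.14265907827431296 0.013138553839200914
10 50 32 yaw 0.68 x 0.5971 span -0.14266179664983555 0.013141107143546563
10 60 32 yaw 0.68 x 0.5977 span -0.1426636252581873 0.01314249520495546
```

Request:
{"api": "move_arm", "payload": {
  "series": [
    [[0.001, 0, 0, 0, 0, 0, 0.005], [0.001, 0, 0, 0, 0, 0, 0.005], [0.001, 0, 0, 0, 0, 0, 0.005], [0.001, 0, 0.0003, 0, 0, 0, 0.005], [0.001, 0, 0.0004, 0, 0, 0, 0.005], [0.001, 0, 0.0004, 0, 0, 0, 0.005], [0.002, 0, 0, 0, 0, 0, 0.005], [0.002, 0, 0, 0, 0, 0, 0.005], [0.002, 0, 0, 0, 0, 0, 0.005], [0.002, 0, 0, 0, 0, 0, 0.005], [0.002, 0, 0, 0, 0, 0, 0.005], [0, 0, 0, 0, 0, 0, 0.005]]
  ]
}}

```text
clock: 16.68
position: [0.482, -0.0669, 0.0627]
ee_rot: [-0.0, 1.0, 0.002, -0.0]
contact_force: [-0.7, -0.1, -1.2]
width: 0.0162
```

```bash
python3 - <<'E'
from h import *
st()
T=cap("top","pics/top11.png");S=cap("side","pics/side11.png")
b=cv2.imread("pics/top11.png")[110:200,240:340]
c=cv2.imread("pics/side11.png")[125:215,225:325]
cv2.imwrite("pics/e11.png",cv2.resize(np.hstack([b,c]),None,fx=4,fy=4,interpolation=cv2.INTER_CUBIC))
st()
E
```

```text
t 16.68 pos [ 0.482  -0.0669  0.0627] xyaw 0.22 tz [-0.001  0.    -1.   ] F [-0.66 -0.08 -1.19] M [-0.027  0.013 -0.031] w 0.0162
t 16.78 pos [ 0.4817 -0.0669  0.0627] xyaw 0.22 tz [-0.001  0.    -1.   ] F [-1.3  -0.42 -1.18] M [0.006 0.042 0.081] w 0.0162
```

View pics/e11.png

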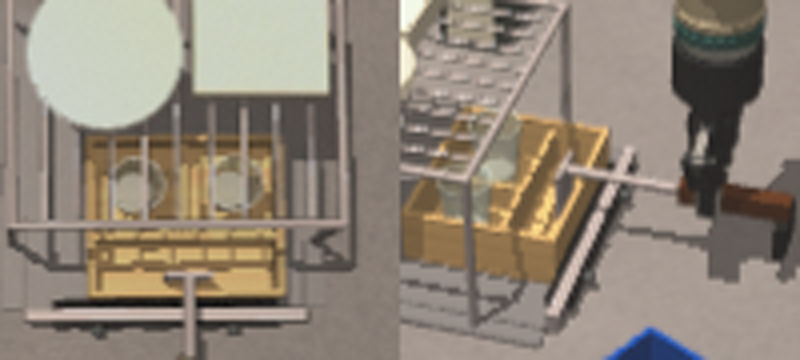

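Request:
{"api": "move_arm", "payload": {
  "series": [
    [[0, 0, 0.004, 0, 0, 0, 0.005], [0, 0, 0.008, 0, 0, 0, 0.005], [0, 0, 0.012, 0, 0, 0, 0.005], [0, 0, 0.014, 0, 0, 0, 0.005], [0, 0, 0.014, 0, 0, 0, 0.005], [0, 0, 0.01, 0, 0, 0, 0.005], [-0.006, 0, 0.005, 0, 0, 0, 0.005], [-0.012, 0, 0, 0, 0, 0, 0.005], [-0.016, 0, 0, 0, 0, 0, 0.005], [-0.016, 0, 0, 0, 0, 0, 0.005], [-0.016, 0, 0, 0, 0, 0, 0.005], [-0.016, 0, 0, 0, 0, 0, 0.005], [-0.008, 0, 0, 0, 0, 0, 0.005], [0, 0, 0, 0, 0, 0, 0.005]]
  ]
}}

```text
clock: 17.95
position: [0.3884, -0.0661, 0.1293]
ee_rot: [-0.0, 1.0, 0.002, -0.002]
contact_force: [-0.5, 0.9, -2.3]
width: 0.0164
```

```bash
python3 - <<'E'
from h import *
st()
T=cap("top","pics/top12.png");S=cap("side","pics/side12.png")
b=cv2.imread("pics/top12.png")[110:200,240:340]
c=cv2.imread("pics/side12.png")[125:215,225:325]
cv2.imwrite("pics/e12.png",cv2.resize(np.hstack([b,c]),None,fx=4,fy=4,interpolation=cv2.INTER_CUBIC))
E
```

```text
t 17.95 pos [ 0.3884 -0.0661  0.1293] xyaw 0.18 tz [-0.003  0.001 -1.   ] F [-0.47  0.88 -2.3 ] M [0.034 0.039 0.022] w 0.0164
```

View pics/e12.png

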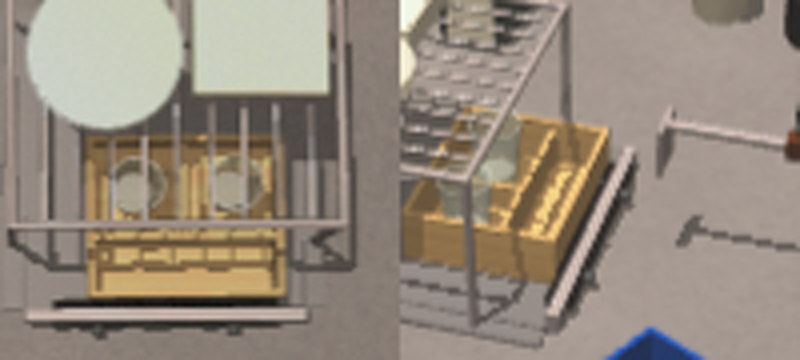

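```bash
python3 - <<'E'
from h import *
T=load("pics/top12.npy");S=load("pics/side12.npy")
for n,im in(("T",T),("S",S)):
    P=proj(im,[[.521,-.086,.139],[.521,-.046,.139],[.521,-.046,.092],[.521,-.086,.092],[.338,-.066,.092+.031]]);
    u,v=P[:4].mean(0).astype(int); x0,y0=u-30,v-25
    b=cv2.resize(np.ascontiguousarray(cv2.imread(f"pics/{'top' if n=='T' else 'side'}12.png")[y0:y0+50,x0:x0+60]),None,fx=8,fy=8,interpolation=cv2.INTER_CUBIC)
    for p in P: cv2.circle(b,tuple(int(q) for q in ((p-[x0,y0]+.5)*8)),3,(0,0,255),-1)
    cv2.imwrite(f"pics/f{n}.png",b)
a=cv2.imread("pics/fT.png");b=cv2.imread("pics/fS.png");cv2.imwrite("pics/f12.png",cv2.resize(np.hstack([a,b]),None,fx=.83,fy=.83))
E
```

```text
(no output)
```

View pics/f12.png

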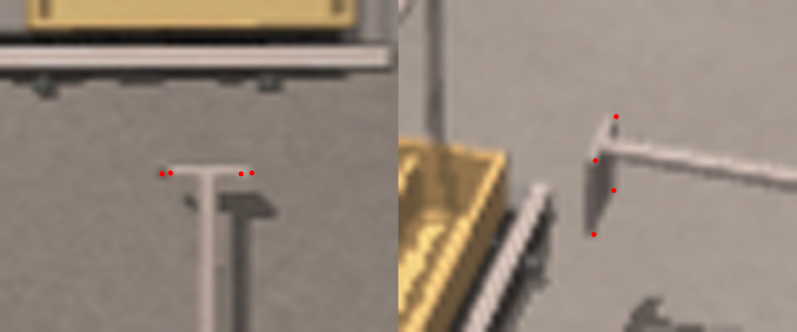

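Request:
{"api": "move_arm", "payload": {
  "series": [
    [[0, -0.013, 0, 0, 0, -0.03, 0.005], [0, -0.013, 0, 0, 0, -0.04, 0.005], [0.002, -0.013, 0, 0, 0, -0.042, 0.005], [0.005, -0.014, 0, 0, 0, -0.042, 0.005], [0.005, -0.014, 0, 0, 0, -0.042, 0.005], [0.005, -0.014, 0, 0, 0, -0.042, 0.005], [0.005, -0.014, 0, 0, 0, -0.042, 0.005], [0.005, -0.014, 0, 0, 0, -0.042, 0.005], [0.005, -0.014, 0, 0, 0, -0.042, 0.005], [0.005, -0.014, 0, 0, 0, -0.042, 0.005], [0.005, -0.014, 0, 0, 0, -0.042, 0.005], [0.005, -0.013, -0.01, 0, 0, -0.042, 0.005], [0.006, -0.012, -0.015, 0, 0, -0.042, 0.005], [0.006, -0.01, -0.015, 0, 0, -0.042, 0.005], [0.004, -0.003, -0.015, 0, 0, -0.004, 0.005], [0, 0, -0.012, 0, 0, 0, 0.005], [0, 0, -0.008, 0, 0, 0, 0.005], [0, 0, -0.004, 0, 0, 0, 0.005], [0, 0, 0, 0, 0, 0, 0.005], [0, 0, 0, 0, 0, 0, 0.005]]
  ]
}}

```text
clock: 19.72
position: [0.455, -0.2561, 0.0511]
ee_rot: [0.0, 0.959, -0.283, 0.0]
contact_force: [-0.4, 0.4, -1.2]
width: 0.0162
```

```bash
python3 - <<'E'
from h import *
st()
S=cap("side","pics/side13.png")
c=cv2.imread("pics/side13.png")[100:190,270:370]
cv2.imwrite("pics/e13.png",cv2.resize(c,None,fx=6,fy=6,interpolation=cv2.INTER_CUBIC))
E
```

```text
t 19.72 pos [ 0.455  -0.2561  0.0511] xyaw -32.92 tz [ 0. -0. -1.] F [-0.38  0.38 -1.22] M [ 0.041  0.08  -0.012] w 0.0162
```

View pics/e13.png

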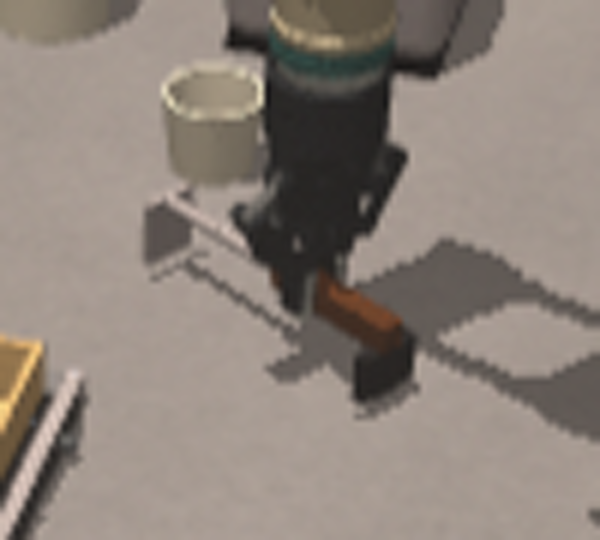

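Request:
{"api": "move_arm", "payload": {
  "series": [
    [[0, 0, -0.004, 0, 0, 0, 0.005], [0, 0, -0.004, 0, 0, 0, 0.005], [0, 0, -0.002, 0, 0, 0, 0.005], [0, 0, -0.001, 0, 0, 0, 0.005], [0, 0, -0.001, 0, 0, 0, 0.005], [0, 0, 0, 0, 0, 0, 0.005]]
  ]
}}

```text
clock: 20.27
position: [0.4548, -0.2558, 0.0387]
ee_rot: [-0.0, 0.959, -0.283, -0.0]
contact_force: [0.0, -0.0, -2.2]
width: 0.0158
```

Request:
{"api": "move_arm", "payload": {
  "series": [
    [[0, 0, -0.0005, 0, 0, 0, 0.005], [0, 0, -0.0005, 0, 0, 0, 0.005], [0, 0, 0, 0, 0, 0, 0.005]]
  ]
}}

```text
clock: 20.52
position: [0.455, -0.256, 0.0379]
ee_rot: [0.0, 0.959, -0.283, 0.0]
contact_force: [0.4, 0.0, -0.3]
width: 0.0162
```

Request:
{"api": "move_arm", "payload": {
  "series": [
    [[0, 0, -0.0005, 0, 0, 0, 0.005], [0, 0, -0.0005, 0, 0, 0, 0.005], [0, 0, 0, 0, 0, 0, 0.005]]
  ]
}}

```text
clock: 20.77
position: [0.455, -0.256, 0.0377]
ee_rot: [0.0, 0.959, -0.283, 0.0]
contact_force: [-1.7, 0.6, 4.9]
width: 0.016
```

```bash
python3 - <<'E'
from h import *
st()
E
```

```text
t 20.77 pos [ 0.455  -0.256   0.0377] xyaw -32.9 tz [ 0. -0. -1.] F [-1.67  0.65  4.91] M [0.167 0.11  0.022] w 0.016
```

Request:
{"api": "move_arm", "payload": {
  "series": [
    [[0, 0, 0.0005, 0, 0, 0, 0.01], [0, 0, 0, 0, 0, 0, 0.016], [0, 0, 0, 0, 0, 0, 0.018], [0, 0, 0, 0, 0, 0, 0.02], [0, 0, 0, 0, 0, 0, 0.025], [0, 0, 0, 0, 0, 0, 0.035], [0, 0, 0, 0, 0, 0, 0.05], [0, 0, 0, 0, 0, 0, 0.06], [0, 0, 0, 0, 0, 0, 0.06], [0, 0, 0.01, 0, 0, 0, 0.06], [0, 0, 0.02, 0, 0, 0, 0.06], [0, 0, 0.03, 0, 0, 0, 0.06], [0, 0, 0.03, 0, 0, 0, 0.06], [0, 0, 0.03, 0, 0, 0, 0.06], [0, 0, 0.03, 0, 0, 0, 0.06], [-0.02, -0.02, 0.02, 0, 0, 0, 0.06], [-0.025, -0.025, 0, 0, 0, 0, 0.06], [-0.025, -0.025, 0, 0, 0, 0, 0.06], [-0.025, -0.025, 0, 0, 0, 0, 0.06], [0, 0, 0, 0, 0, 0, 0.06]]
  ],
  "newtons": 40
}}

```text
clock: 22.43
position: [0.3561, -0.3549, 0.2085]
ee_rot: [0.002, 0.958, -0.285, -0.0]
contact_force: [1.2, 0.3, 0.3]
width: 0.0603
```

```bash
python3 - <<'E'
from h import *
st()
for n in("side","top"):
    cap(n,f"pics/{n}14.png")
    b=cv2.imread(f"pics/{n}14.png"); cv2.imwrite(f"pics/{n}14b.png",cv2.resize(b,(800,600),interpolation=cv2.INTER_CUBIC))
E
```

```text
t 22.43 pos [ 0.3561 -0.3549  0.2085] xyaw -33.16 tz [-0.002 -0.004 -1.   ] F [1.18 0.27 0.34] M [ 0.037 -0.037  0.037] w 0.0603
```

View pics/side14b.png

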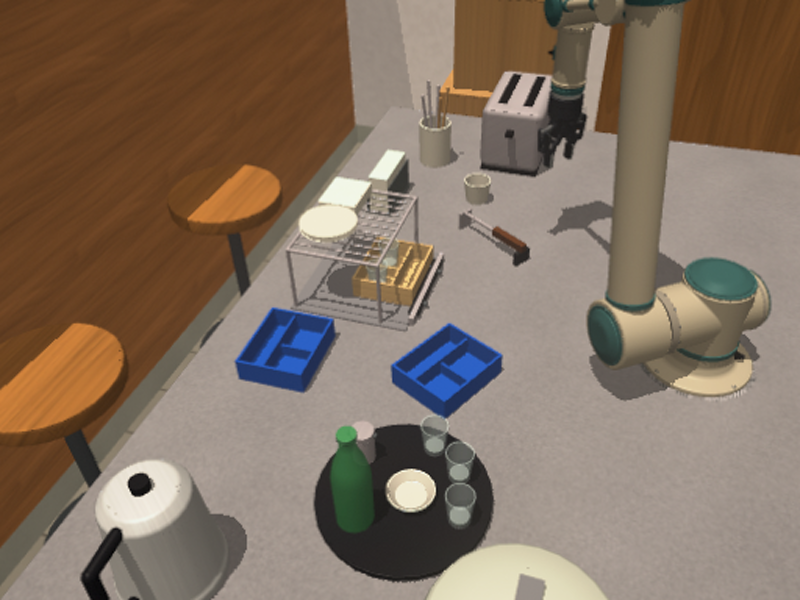

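View pics/top14b.png

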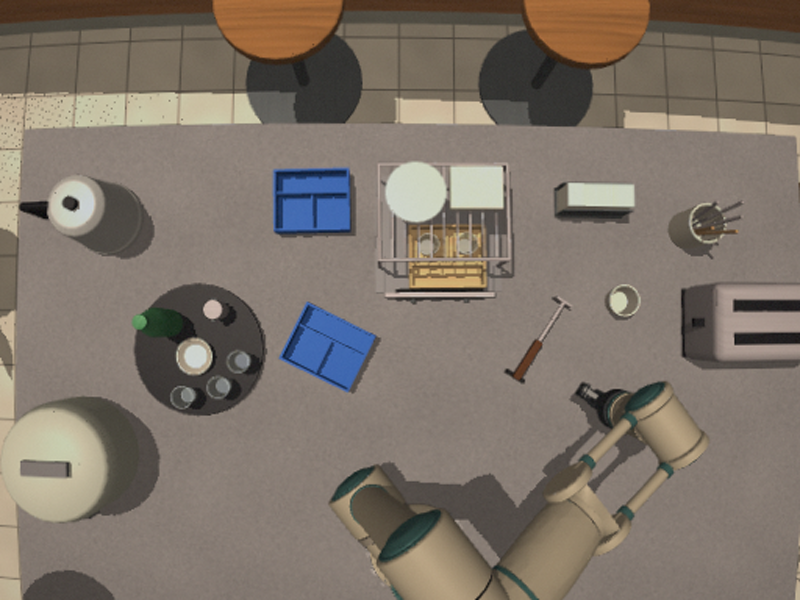

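The hook stands on its foot and blade at about (540,340) in the enlarged top view. The crate is at the rail at about (448,257), the glasses are upright, and the bystanders haven't moved. One last check on whether the crate stayed seated.

```bash
python3 - <<'E'
from h import *
for f in("9","10","12","14"):
    T=load(f"pics/top{f}.npy"); c=T["color"].astype(float); y=c[...,0]-c[...,2]; th=50;A=[]
    for u in range(264,310):
        if 281<=u<=294: continue
        col=y[172:192,u]; k=np.where((col[:-1]>th)&(col[1:]<=th))[0]
        if len(k): k=k[-1]; A.append(pl(T,u,172+k+(col[k]-th)/(col[k]-col[k+1]),.056))
    A=np.array(A); p=np.polyfit(A[:,1],A[:,0],1); r=A[:,0]-np.polyval(p,A[:,1]); m=abs(r)<.001
    p=np.polyfit(A[m,1],A[m,0],1); print(f,"yaw %.2f x %.4f"%(np.degrees(-np.arctan(p[0])),np.polyval(p,-.06)))
a=load("pics/top0.npy")["color"].astype(int);b=load("pics/top14.npy")["color"].astype(int)
m=(abs(a-b).max(2)>40).astype(np.uint8); n,_,s,_=cv2.connectedComponentsWithStats(m); print(s[1:][s[1:,4]>8][:, :])
E
```

```text
9 yaw 0.65 x 0.5971
10 yaw 0.68 x 0.5971
12 yaw 0.67 x 0.5971
14 yaw 0.68 x 0.5971
[[ 285  133    6   10   36]
 [ 293  135    7    8   45]
 [ 302  135    3    8   22]
 [ 277  136    5    7   23]
 [ 277  145    5    3   11]
 [ 269  148    6    2   10]
 [ 294  149    6    9   26]
 [ 302  151    7   13   39]
 [ 269  153    7   12   50]
 [ 277  156   16    9   71]
 [ 294  158    6    7   28]
 [ 262  162    5    3   12]
 [ 262  167   50   18  685]
 [ 353  191    7    5   14]
 [ 361  195    4    5   11]
 [ 322  238   12    9   23]
 [ 345  244   86   71 1967]
 [ 414  253   11   12   53]
 [ 419  261   25   29  302]
 [ 439  287   11   10   44]
 [ 211  289   97   95 4113]
 [ 319  307   25   17  185]
 [ 351  310   20   13  124]
 [ 373  311    6    8   24]
 [ 334  311  178   73 4493]
 [ 392  317   15   14   32]
 [ 291  333    7    6   17]
 [ 299  342   35   42  305]
 [ 297  349    3    7   13]
 [ 326  348   10   25   79]
 [ 474  351   12   11   71]
 [ 509  350    3   17   32]
 [ 357  354   23   30  189]
 [ 444  363    8    4   25]
 [ 451  367    5    8   13]
 [ 334  374   11   10   49]]
```

The crate hasn't moved since seating. In the top view, only the crate, the hook and the arm changed.

```bash
python3 -c "
from rig import manip
print(manip.sign_off())"
```

```text
the job is handed in; nothing more can be done
None
```

The crate is forward against the rubber buffer. The hook stands on the bar about 4 mm from where it started, clear of the shelf. I handed the job in at about 22.5 s of the 72 s allowed.

- **Pull:** I dragged the crate slowly with the hook; the sliding drag read about 2.7 N. On the buffer I held a steady 11–13 N for over 1 s, roughly 9–10 N beyond the drag. The highest reading was 13 N.
- **Seating:** the crate's front did not move between the end of the pull, the unhooking and the last picture (x = 0.5971 m each time). Its angle did not change as the pull rose from 9 to 12 N, so I judge both ends to be on the buffer.
- **Rest of the scene:** the last pictures show both crate glasses upright. Comparing the first and last top views, only the crate, the hook and the arm changed.

**One check disagreed:** the crate's front measured 0.68° in the top view and the rail 0.29°. The roof bar, which should be parallel to the rail, read 0.70°, so I put part of the gap down to camera calibration that varies with height. That leaves about 0.3° unexplained, or under 1 mm across the front, and I could not settle it from the pictures.

While seating, the hook tilted slightly and briefly pulled up on the crate's front with about 5 N. I lowered the hook about 1 mm to relieve it before the final hold.

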